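# Load a mortar core and lift the sample cassette out of its dock by its catches

## Robot

A 6-joint arm with a two-finger parallel gripper is mounted at the origin on the work surface. World frame = base frame: x ahead of the robot, y to its left, z up, the work surface at z = 0. Lengths are in mm, angles in rad, forces in N, time in s.
With the tool pointing down it reaches from about 375 to 750 mm from the base axis. Payload 9 kg.
Tool frame: the origin (TCP) lies on the centre line of the jaws, within the pads' length; the fingertips stand 25 mm ahead of it and the grasp point (between the pads) lies 6 mm ahead of it; z points along the fingers, y is the line along which they close (so a half turn about z gives the same grasp; the last joint's range is limited). The gripper opens to 85 mm and grips with 20 to 120 N. Pads are 22 mm wide; open, the fingers measure 114 mm over their backs; the gripper's body (76 mm by 85 mm) begins 54 mm behind the grasp point. The pads swing forward as they close: fully open they stand 13 mm farther back than shut.
Start: joints at [-1.526, 0.104, 0.097, 1.564, 0, 1.353], TCP at [155.88, -579.427, 256.331] pointing down, gripper open.
Joint ranges: [-2.99, 2.99], [-0.84, 1.86], [-1.1, 1.16], [-1.84, 2.11], [-1.51, 1.56], [-3.14, 3.14]. Speed limits (rad/s): [2.22, 2.22, 2.57, 3.14, 3.14, 3.14].

## Interface

Orientations are given as a 3x3 rotation matrix whose columns are the frame's x, y, z axes.
In Python, from rig import robot gives the robot as it stands. Calls block until the motion is done:
- robot.move_ptp(position, orientation): joint-space move of the TCP to a pose.
- robot.line_to(position, feed=150, orientation=None, threshold=None): straight line of the TCP; orientation=None keeps the orientation; feed is the mean speed in mm/s. With threshold (N) it stops when the force on the tool has changed by that much, and returns True; else False.
- robot.goto_joints(angles): joint-space move.
- robot.set_gripper(opening, force=None): opening from 0.0 (shut) to 1.0 (fully open); force is the grip in N (None keeps the last); returns when the fingers have stopped.
- robot.dwell(seconds).
- robot.solve_ik(position, orientation): joint angles nearest the present ones, or None.
- robot.snapshot(name): name is "scene" or "top" or "wrist"; returns a dict with "pixels" (384x512x3 uint8, red, green, blue), "fx", "fy", "cx", "cy" (pixels), "origin" and "attitude" of the camera in the world; the wrist camera has in their place "hand_eye" (4x4, takes a point from camera to tool coordinates, whose origin is the TCP and whose axes are the flange's). Camera axes: x right, y down, z forward; pixel columns grow to the right and rows downward; lengths in mm; the calibration is good to about 2 mm. The wrist camera is an equidistant fisheye: a pixel r from the principal point sees the ray r / f radians off the axis. A picture is of the moment at which its call begins: read the wrist's pose just before it. There is no depth.
A pose or a line that the arm cannot do raises robot.MotionError and nothing moves.
- robot.hand_in(): hands the job in; it is judged then, once.
Readings, each from a call of its own:
- robot.read_time_s(): time.
- robot.read_q(): joint angles.
- robot.read_dq(): joint speeds.
- robot.read_joint_torque(): joint torques, N m.
- robot.read_tool_pos(): TCP position.
- robot.read_orientation(): TCP orientation.
- robot.read_contact_force(): force on the tool from outside, world axes, zero at the start.
- robot.read_wrist_torque(): the same for the moment, N m.
- robot.read_finger_gap(): opening from 0.0 (shut) to 1.0 (fully open).
- robot.read_finger_force(): force on a finger pad.
Only numpy, scipy, OpenCV 4.12 (cv2) and the standard library are available. Lean on these libraries where they do the work, as an engineer would, in place of code of your own. Each camera call takes 0.05 s, during which the arm holds its last target. There are 200 camera calls.

## Task

Take the round core out of the compartment tray and stand it in the empty pocket of the white sample cassette while the cassette still sits in its dock, and let go of it. Then pinch the cassette's two side catches fully together, lift the cassette out and finish while still holding it level by the pinched catches, its underside at least 10 cm above the bench, with the core standing in its pocket. Leave the square bars and everything else where they are.

Things in the scene. Friction and masses are not known exactly. Their poses are not given: they have to be found in the camera images.
- core_center (a point): Centre of the round grey mortar core, a loose upright cylinder 20 mm in diameter and 50 mm tall (about 40 g), standing in one of the three compartments of the tray; z along its length.
- tray: Fixed white compartment tray, 75 mm (its x) by 215 mm (its y), 20 mm high, floor and walls 4 mm thick, three compartments in a row along its y, pitch 70 mm, each 67 by 67 mm inside. Origin: centre of its underside, on the bench. Its samples stand on its floor and rise 34 mm above its walls.
- bar_a_center (a point): Centre of a loose upright square mortar bar, 20 by 20 by 50 mm, in another compartment of the tray; to be left there.
- bar_b_center (a point): Centre of the second square bar, the same size, in the remaining compartment; to be left there.
- dock: Fixed dark steel loading dock, base 170 (its x) by 110 mm (its y), 10 mm thick; origin: centre of its underside, on the bench. The cassette sits on the base between low guides, axes along the dock's, about 1 mm of play. At mid-length on each y side a ledge 44 mm long, 30 mm off the centre line, traps a catch's barb; its top, 36 mm above the bench, is the dock's highest part.
- cassette_grip (a point): Point midway between the cassette's two catch paddles, 54 mm above its underside; x along the cassette, y from catch to catch, z up. White plastic cassette, about 185 g: body 130 (x) by 34 (y) by 30 mm high, its top 24 mm below this point. A fixed core, part of it, stands at the -x end, rising 32 mm above the body's top; the open round pocket is at the +x end.
- paddle_left (a point): Middle of the outer face of the +y catch's grip paddle, an upright grey plate 24 mm wide along the cassette, level with cassette_grip, 28 mm from it at rest (56 mm over both paddles), 21 mm fully pressed (42 mm over both). It rises 18 mm above this point and stands free of the dock down to 28 mm below it, with nothing beside it there.
- paddle_right (a point): The same on the -y catch.
- seat (a point): Point in the cassette's open pocket where the core's centre lies when the core is fully seated. The pocket is round, 23 mm wide, 18 mm deep, 45 mm from the cassette's centre toward its +x end; its mouth is 7 mm below this point, its floor 25 mm below; axes as the cassette's. The core's top 32 mm stand out of it.
- catch_left (a joint): Inward travel of the catch on the cassette's +y side: 0 at rest (latched), 0.007 m fully pressed. A spring pushes it out with 2 N at rest and 5.5 N fully pressed; the barb is free of the dock's ledge beyond about 0.005 m. Both catches must be in together for the cassette to come out.
- catch_right (a joint): The same for the catch on the cassette's -y side.
- beaker: Bystander: empty glass beaker, 60 mm wide, 75 mm tall; origin at the centre of its underside.
- bottle: Bystander: white plastic bottle, 68 mm wide, 130 mm tall; origin at the centre of its underside.
- brush: Bystander: a brush 180 mm long lying on the bench, along its x; origin underneath its middle.
Not all that is in view belongs to the job. Of the things shaped like the tray, the white one is meant.

How it is judged:
By the outcome, as a careful person would: the job done as asked, in the order asked, and still so for the second after the job is handed in, while the arm keeps its last pose, push and grip.
It also fails if it takes over 51 s, if anything falls off the work surface, if the arm or the gripper's body presses on something with over 40 N, if the wrist force passes 120 N, or if a joint passes its speed limit or range.

## Working session

There is one attempt and no reset: what is moved stays moved. The work goes in short steps, each a Python script; the robot and the scene stay as the last script left them, time stands still between calls to the robot, and variables do not carry over. Pictures are saved under pics/ and viewed, at most 10 in all, crops included, and the job is handed in when it is done.

```bash
ls; mkdir -p pics; python3 - <<'E'
from rig import robot
import cv2,numpy as np
np.set_printoptions(precision=4,suppress=True)
for n in("scene","top"):
    s=robot.snapshot(n); cv2.imwrite(f"pics/{n}0.png",cv2.resize(s["pixels"][:,:,::-1],(800,600),interpolation=cv2.INTER_CUBIC)); cv2.imwrite(f"{n}_raw.png",s["pixels"][:,:,::-1])
    print(n,s["fx"],s["fy"],s["cx"],s["cy"],s["origin"],s["attitude"])
s=robot.snapshot("wrist");print({k:v for k,v in s.items() if k!="pixels"},robot.read_orientation(),robot.read_time_s())
E
```

```text
pics
scene 433.40052196929287 433.40052196929287 262.3730974981897 190.61224203256992 [1498.7207  388.4449  806.1147] [[-0.3925  0.4994 -0.7724]
 [ 0.9195  0.2338 -0.316 ]
 [ 0.0228 -0.8342 -0.551 ]]
top 354.3906516584267 354.3906516584267 256.23922995099804 190.1471448077063 [ 413.1119  -43.572  1092.926 ] [[ 0.0068 -0.9977  0.0667]
 [-0.9999 -0.0062  0.009 ]
 [-0.0086 -0.0668 -0.9977]]
{'fx': 297.3186396354542, 'fy': 297.3186396354542, 'cx': 256.2744155000485, 'cy': 191.24879899253648, 'hand_eye': array([[   0.0015,   -0.9528,   -0.3037,   77.3641],
       [   1.    ,    0.0016,   -0.    ,   -0.5608],
       [   0.0005,   -0.3037,    0.9528, -117.0491],
       [   0.    ,    0.    ,    0.    ,    1.    ]])} [[ 0.9657  0.2598 -0.    ]
 [ 0.2598 -0.9657  0.001 ]
 [ 0.0002 -0.001  -1.    ]] 0.15
```

View pics/scene0.png

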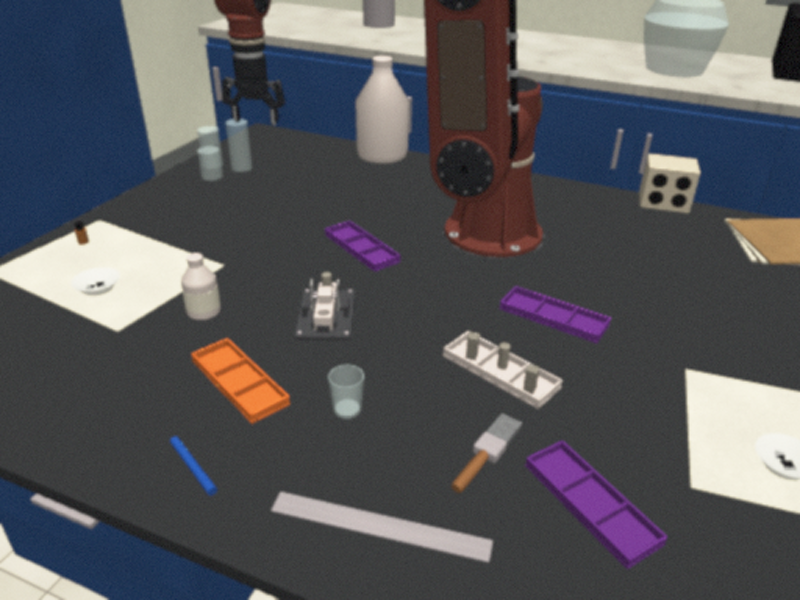

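View pics/top0.png

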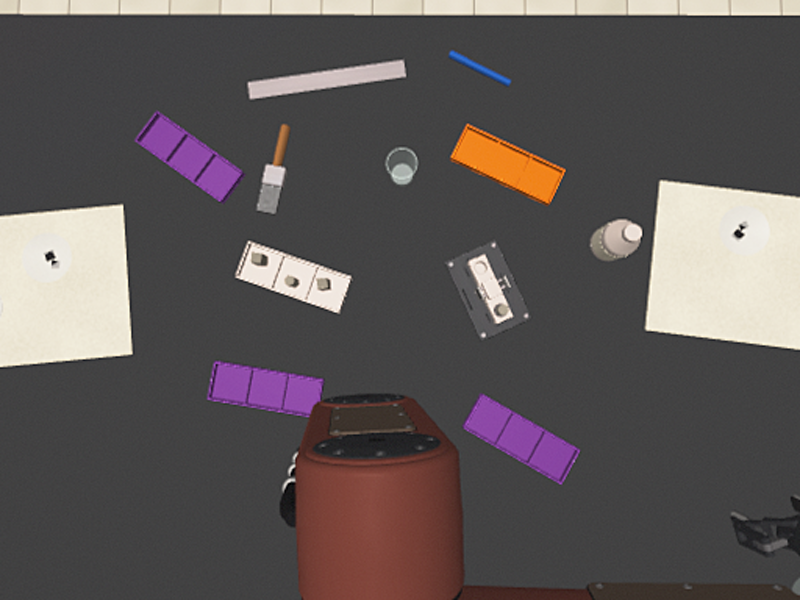

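The scene picture shows the white tray around (500,367) with three samples, the cassette in its dock at (325,305), the beaker at (347,390) and the bottle at (200,290). In the top picture the middle sample (291,281) looks round. The cassette's pocket is at about (480,267) and its fixed core at (501,310).

```bash
cat > h.py <<'E'
from rig import robot
import cv2,numpy as np,json
np.set_printoptions(precision=4,suppress=True)
def shot(name,tag):
    T=robot.read_tool_pos(); R=robot.read_orientation()
    s=robot.snapshot(name); im=s["pixels"][:,:,::-1].copy()
    cv2.imwrite(f"raw_{tag}.png",im)
    c=dict(f=s["fx"],cx=s["cx"],cy=s["cy"],fish=name=="wrist")
    if c["fish"]:
        H=np.array(s["hand_eye"]); R=np.array(R)
        c["o"]=(np.array(T)+R@H[:3,3]).tolist(); c["A"]=(R@H[:3,:3]).tolist()
    else: c["o"]=np.array(s["origin"]).tolist(); c["A"]=np.array(s["attitude"]).tolist()
    json.dump(c,open(f"cam_{tag}.json","w")); return im,c
def load(tag): return cv2.imread(f"raw_{tag}.png"),json.load(open(f"cam_{tag}.json"))
def ray(c,p):
    x,y=(p[0]-c["cx"])/c["f"],(p[1]-c["cy"])/c["f"]
    if c["fish"]:
        r=np.hypot(x,y)+1e-12; d=np.array([x/r*np.sin(r),y/r*np.sin(r),np.cos(r)])
    else: d=np.array([x,y,1.]); d/=np.linalg.norm(d)
    return np.array(c["o"]),np.array(c["A"])@d
def plane(c,p,z):
    o,d=ray(c,p); return o+d*(z-o[2])/d[2]
def meet(*cp):
    M=np.zeros((3,3));b=np.zeros(3);L=[ray(c,p) for c,p in cp]
    for o,d in L:
        P=np.eye(3)-np.outer(d,d);M+=P;b+=P@o
    X=np.linalg.solve(M,b); return X,max(np.linalg.norm(np.cross(X-o,d)) for o,d in L)
def proj(c,X):
    v=np.array(c["A"]).T@(np.array(X,float)-c["o"])
    if c["fish"]:
        n=np.hypot(v[0],v[1])+1e-12;k=np.arctan2(n,v[2])/n
    else:k=1/v[2]
    return np.array([c["cx"]+c["f"]*k*v[0],c["cy"]+c["f"]*k*v[1]])
def down(yaw):  # tool z down, tool y along (cos yaw, sin yaw)
    y=np.array([np.cos(yaw),np.sin(yaw),0]);z=np.array([0,0,-1.]);return np.c_[np.cross(y,z),y,z]
E
python3 - <<'E'
from h import *
im,c=shot("top","top"); shot("scene","scene")
for n,p,z in [("core",(291,279),54),("bara",(259,257),54),("barb",(323,283),54),("traycorner",(248,242),20),("t2",(352,275),20),("t3",(341,313),20),("t4",(235,277),20),("pocket",(480,267),40),("fixed",(501,310),72),("dock1",(494,242),10),("dock2",(446,263),10),("d3",(483,338),10),("d4",(529,318),10),("bottle",(605,250),0),("beaker",(402,175),0)]:
    print(n,plane(c,np.array(p)*.64,z))
for a in(0,1.57,-1.57,3.14): print(a,down(a)[:,0])
E
```

```text
core [515.581  172.5527  54.    ]
bara [557.0668 234.097   54.    ]
barb [508.3621 111.9457  54.    ]
traycorner [591.2593 265.4959  20.    ]
t2 [527.4676  60.7058  20.    ]
t3 [453.2604  81.1286  20.    ]
t4 [522.207  289.1936  20.    ]
pocket [ 542.1264 -185.7663   40.    ]
fixed [ 458.7447 -219.8581   72.    ]
dock1 [ 595.5118 -217.5089   10.    ]
dock2 [ 553.3337 -123.0493   10.    ]
d3 [ 406.7082 -195.2626   10.    ]
d4 [ 446.2435 -285.0319   10.    ]
bottle [ 582.3605 -438.8609    0.    ]
beaker [731.9462 -35.2734   0.    ]
0 [-0.  1.  0.]
1.57 [-1.      0.0008  0.    ]
-1.57 [1.     0.0008 0.    ]
3.14 [-0.0016 -1.     -0.    ]
```

```bash
python3 - <<'E'
from h import *
yaw=np.radians(-67); R=down(yaw); C=np.array([501,-204,165.]); y=R[:,1]; x=R[:,0]
robot.move_ptp(C-50*y+10*x,R); a,_=shot("wrist","c1")
robot.move_ptp(C+50*y+10*x,R); b,_=shot("wrist","c2")
K=np.array([515,172,175.])
robot.move_ptp(K+50*y,R); d,_=shot("wrist","t1")
robot.move_ptp(K-50*y,R); e,_=shot("wrist","t2")
cv2.imwrite("pics/c.png",cv2.resize(np.vstack([np.hstack([a,b]),np.hstack([d,e])]),(800,600),interpolation=cv2.INTER_AREA))
print(robot.read_time_s(),robot.read_q())
E
```

```text
4.7917 [ 0.1718 -0.0749 -0.2308  1.4148 -0.0003  2.9125]
```

View pics/c.png

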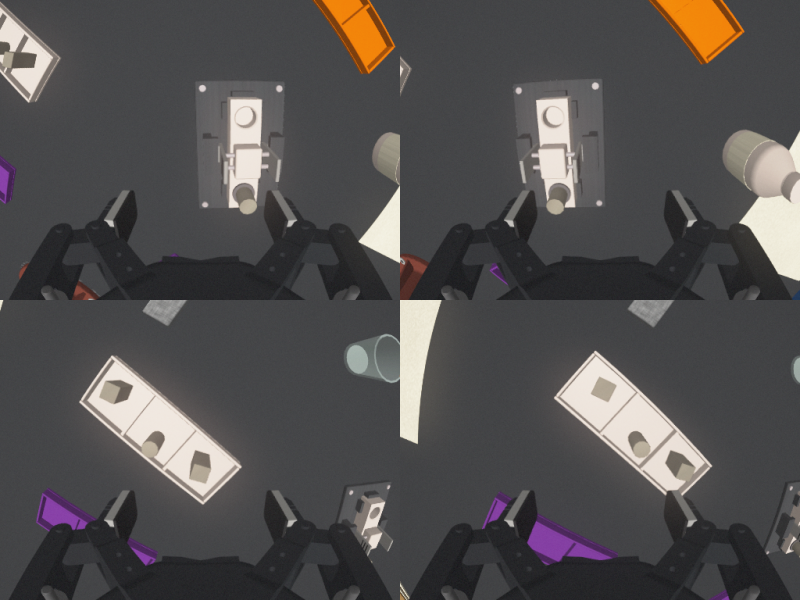

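The composite shows that the middle sample is round, at (152,443) and (640,447). The pocket faces away from the robot, at (245,117) and (553,117), and the paddles are at its sides. I'll zoom in to measure.

```bash
python3 - <<'E'
from h import *
def z(t,x,y,w,h,k):
    im=load(t)[0][y:y+h,x:x+w]; return cv2.resize(im,None,fx=k,fy=k,interpolation=cv2.INTER_CUBIC)
a=np.hstack([z("c1",250,110,133,170,3),z("c2",140,110,133,170,3)])
cv2.imwrite("pics/z1.png",a)
b=np.hstack([z("t1",170,150,66,60,6),z("t2",280,150,66,60,6)]);cv2.imwrite("pics/z2.png",b)
E
```

```text
(no output)
```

View pics/z1.png

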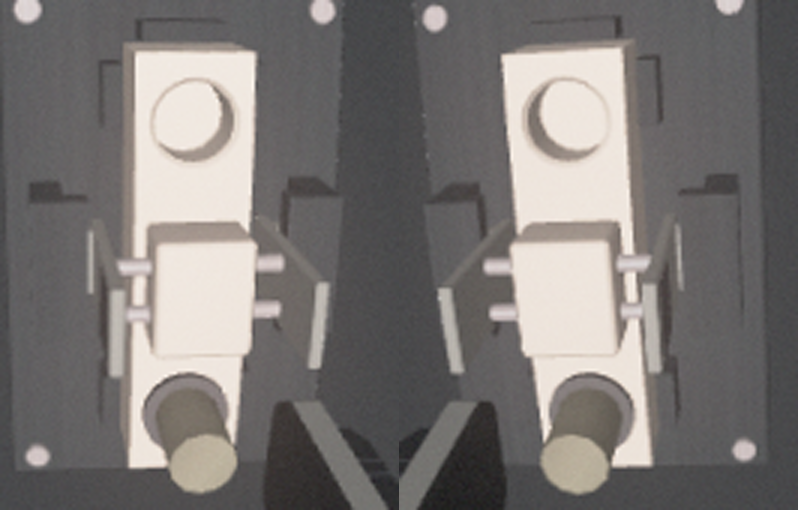

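View pics/z2.png

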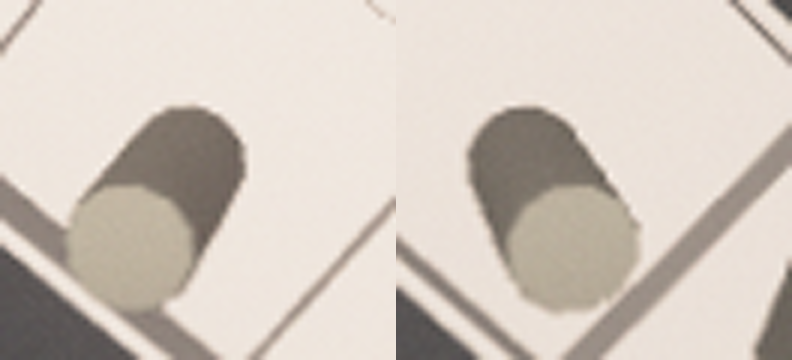

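The pocket rim is centred near (194,120) and (566,120) in the zoomed pair. The paddle tops are at (116,333)/(318,326) on the left and (452,331)/(652,328) on the right. The tops of the core are clean tan discs at (130,247) and (573,247). I'll triangulate these.

```bash
cat > meas.py <<'E'
from h import *
def blob(im,box):
    x,y,w,h=box; s=im[y:y+h,x:x+w].astype(int); m=((s[:,:,2]-s[:,:,0]>22)&(s[:,:,2]>150)).astype(np.uint8)
    n,l,st,ce=cv2.connectedComponentsWithStats(m); i=1+np.argmax(st[1:,4]); cs,_=cv2.findContours((l==i).astype(np.uint8),0,1)
    return ce[i]+[x,y],st[i,2:]
if __name__=="__main__":
    I={t:load(t) for t in("c1","c2","t1","t2","top","scene")}
    p1,s1=blob(I["t1"][0],(170,150,66,60));p2,s2=blob(I["t2"][0],(280,150,66,60))
    print("core px",p1,s1,p2,s2,meet((I["t1"][1],p1),(I["t2"][1],p2)))
    q1,s1=blob(I["c1"][0],(290,245,45,35));q2,s2=blob(I["c2"][0],(180,245,45,35))
    print("fixed px",q1,s1,q2,s2,meet((I["c1"][1],q1),(I["c2"][1],q2)))
    def L(x,y): return np.array([(x+.5)/3-.5+250,(y+.5)/3-.5+110])
    def Rr(x,y): return np.array([(x-399+.5)/3-.5+140,(y+.5)/3-.5+110])
    for n,l,r in [("pocket",(194,120),(566,119.5)),("padA",(116,333),(452,331)),("padB",(318,326),(652,328)),
      ("s1",(27,10),(434,17)),("s2",(322,10),(729,3)),("s3",(37,455),None),("s4",None,(744,450)),
      ("bodyTL",(135,50),(502,54)),("bodyTR",(256,52),(624,46)),("blkTL",(151,242),(512,238)),("blkTR",(252,238),(615,238)),("blkBL",(151,354),(529,355)),("blkBR",(242,355),(617,353))]:
        if l and r: print(n,meet((I["c1"][1],L(*l)),(I["c2"][1],Rr(*r))))
        else: print(n,plane(I["c1"][1],L(*l),10) if l else plane(I["c2"][1],Rr(*r),10))
E
python3 meas.py
```

```text
core px [190.92   191.1156] [ 39  41 450] [308.8913 190.8166] [ 43  42 469] (array([514.1201, 177.9172,  52.9801]), np.float64(0.241877857012406))
fixed px [316.4593 263.7849] [ 33  19 344] [198.2981 264.1304] [ 22  19 322] (array([ 459.5608, -222.9629,   68.9475]), np.float64(0.1734530810216358))
pocket (array([ 542.8692, -185.1847,   37.9391]), np.float64(0.09600465423797232))
padA (array([ 490.1141, -180.5242,   79.1842]), np.float64(0.21667591947367157))
padB (array([ 512.1782, -227.9701,   80.0983]), np.float64(0.0044344633261110674))
s1 (array([ 551.5174, -130.7726,   12.9224]), np.float64(0.2113954934865655))
s2 (array([ 589.2851, -214.6351,   11.8775]), np.float64(0.5970618291771073))
s3 [ 412.4595 -194.1382   10.    ]
s4 [ 450.2253 -278.1648   10.    ]
bodyTL (array([ 553.8577, -161.6203,   39.0549]), np.float64(0.22001965609122826))
bodyTR (array([ 567.9773, -193.0602,   38.049 ]), np.float64(0.14891058858224562))
blkTL (array([ 509.9025, -184.5262,   54.6262]), np.float64(0.41605508941999847))
blkTR (array([ 521.1759, -210.7428,   53.2273]), np.float64(0.16059186248009233))
blkBL (array([ 479.0843, -199.5654,   54.2591]), np.float64(0.4473655448307723))
blkBR (array([ 490.2767, -223.0739,   56.3463]), np.float64(0.3913702265549752))
```

```bash
python3 - <<'E'
from h import *
G=np.array([514.1,177.9]); R=down(np.radians(-17))
robot.move_ptp([*G,110],R); robot.set_gripper(0.6,30)
print(robot.read_contact_force())
print(robot.line_to([*G,52],feed=80,threshold=8))
robot.set_gripper(0.0,30); print(robot.read_finger_gap(),robot.read_finger_force(),robot.read_tool_pos())
robot.line_to([*G,160],feed=150)
print(robot.read_finger_gap(),robot.read_contact_force())
R=down(np.radians(-67)); P=np.array([542.9,-185.2])
robot.move_ptp([*P,160],R); robot.line_to([*P,125],feed=100)
im,_=shot("wrist","h1"); print(robot.read_time_s(),robot.read_tool_pos())
cv2.imwrite("pics/h1.png",cv2.resize(im[120:384,120:400],None,fx=2.25,fy=2.25,interpolation=cv2.INTER_CUBIC))
E
```

```text
[ 0.0408 -1.038   0.4542]
False
0.22563565550676795 29.31366115808487 [514.4887 177.9477  52.5882]
0.2254353681789368 [-0.3061 -0.1914 -0.6835]
10.175 [ 543.0882 -185.0091  125.3895]
```

View pics/h1.png

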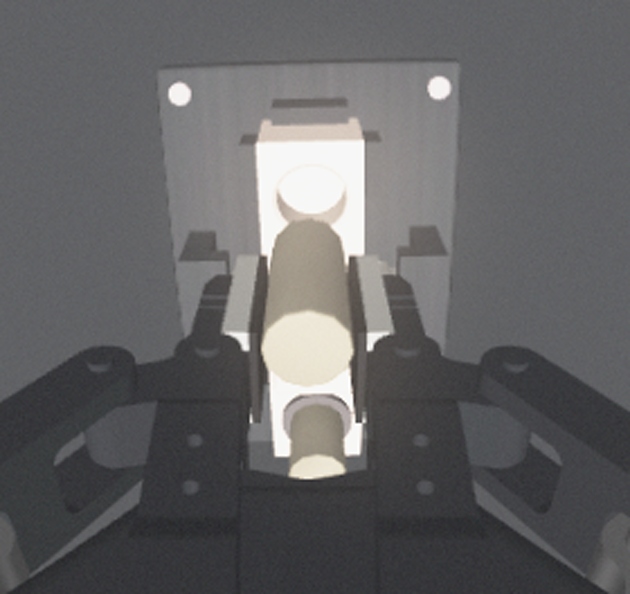

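The held core sits upright between the pads. Its top disc is at (307.5,348) and its bottom far edge is at (307,219). The pocket's rim spans columns 277–346 and its far edge is at row 165.

```bash
python3 - <<'E'
from h import *
im,c=load("h1"); T=np.array(robot.read_tool_pos()); R=np.array(robot.read_orientation())
f=lambda x,y:((x+.5)/2.25-.5+120,(y+.5)/2.25-.5+120)
for n,p,z in [("top",(307.5,348),T[2]+1.4),("botfar",(307,219),T[2]-48.6),("botL",(273,245),T[2]-48.6),("botR",(340,245),T[2]-48.6),("pfar",(311,165),40),("pL",(277,190),40),("pR",(346,190),40),("bodyL",(257,142),40),("bodyR",(363,142),40),("sc1",(179.5,94),10),("sc2",(439,88),10)]:
    X=plane(c,f(*p),z); print(n,X,"tool",(R.T@(X-T))[:2])
P=np.array([542.87,-185.18,40]); print("pocket est tool",(R.T@(P-T))[:2])
for n,a,b in[("body",(553.86,-161.62),(567.98,-193.06)),("pads",(490.11,-180.52),(512.18,-227.97)),("screws",(551.5,-130.77),(589.3,-214.6)),("s34",(412.46,-194.14),(450.2,-278.16)),("fixed-pocket",(459.56,-222.96),(542.87,-185.18))]:
    d=np.subtract(b,a);print(n,np.degrees(np.arctan2(d[1],d[0])),np.hypot(*d),np.add(a,b)/2)
E
```

```text
top [ 543.2482 -183.94    126.7895] tool [ 0.5656 -0.9209]
botfar [ 550.3852 -180.7092   76.7895] tool [ 8.3894 -1.1157]
botL [ 539.6893 -175.2379   76.7895] tool [  0.6862 -10.3351]
botR [ 546.8426 -191.9616   76.7895] tool [0.7273 7.8542]
pfar [ 553.7874 -180.5822   40.    ] tool [11.564   0.0885]
pL [ 541.7193 -173.8651   40.    ] tool [  3.0853 -10.8142]
pR [ 550.4386 -194.2722   40.    ] tool [ 3.1267 11.3776]
bodyL [ 554.1021 -161.9684   40.    ] tool [ 19.1351 -16.9189]
bodyR [ 567.2091 -192.6284   40.    ] tool [19.2039 16.4251]
sc1 [ 550.9036 -130.7647   10.    ] tool [ 28.393  -46.8952]
sc2 [ 589.4044 -215.2303   10.    ] tool [30.7839 45.9005]
pocket est tool [-0.282   0.0492]
body -65.81470273022416 34.46517082505177 [ 560.92 -177.34]
pads -65.0558638681177 52.33151440575742 [ 501.145 -204.245]
screws -65.72878853476404 91.95819104353887 [ 570.4   -172.685]
s34 -65.81139617458958 92.10682927991826 [ 431.33 -236.15]
fixed-pocket 24.393673056863708 91.47614169825923 [ 501.215 -204.07 ]
```

```bash
python3 - <<'E'
from h import *
R0=np.array(robot.read_orientation()); T=np.array([543.09,-185.01,0]); R=down(np.radians(-65.7))
P=T+R0@[0.3,1.2,0]; print(P)
robot.line_to([P[0],P[1],92.5],feed=80,orientation=R,threshold=8)
im,_=shot("wrist","h2"); print(robot.read_time_s(),robot.read_tool_pos(),robot.read_contact_force())
cv2.imwrite("pics/h2.png",cv2.resize(im[150:310,160:350],None,fx=3.7,fy=3.7,interpolation=cv2.INTER_CUBIC))
E
```

```text
[ 543.8355 -185.997     0.0004]
10.7833 [ 543.8742 -186.0445   92.6068] [ 0.1602 -0.1397 -1.1307]
```

View pics/h2.png

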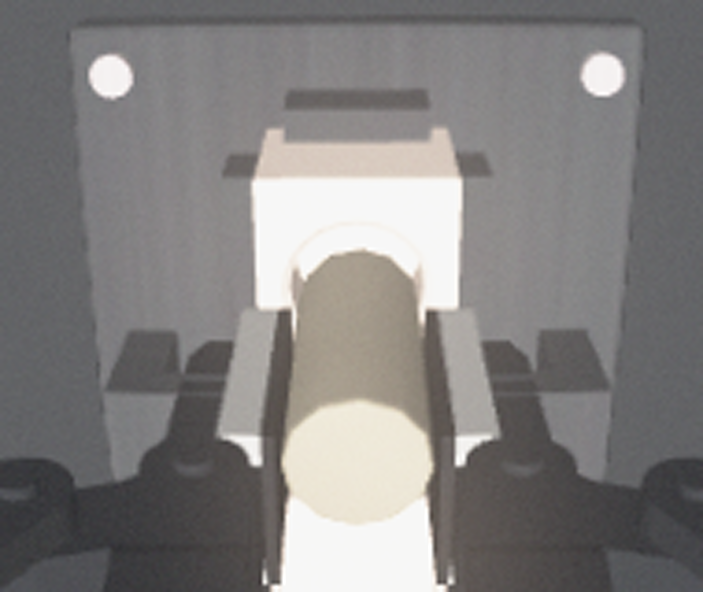

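Laterally the core (columns 303–419) is centred on the rim (290–428). The core's bottom far edge is at row 249 and the rim's far edge at row 222, which I'll convert to a fore-aft offset.

```bash
python3 - <<'E'
from h import *
im,c=load("h2"); T=np.array(robot.read_tool_pos()); R=np.array(robot.read_orientation())
f=lambda x,y:((x+.5)/3.7-.5+160,(y+.5)/3.7-.5+150)
for n,p,z in [("top",(359,461),T[2]+1.4),("botfar",(361,249),T[2]-48.6),("cL",(301,300),T[2]-48.6),("cR",(421,300),T[2]-48.6),("pfar",(359,222),40),("pL",(290,285),40),("pR",(428,285),40),("body end",(357,178),40),("bL",(253,178),40),("bR",(461,178),40)]:
    X=plane(c,f(*p),z); print(n,"tool",(R.T@(X-T))[:2])
E
```

```text
top tool [ 0.5602 -0.671 ]
botfar tool [ 8.4054 -0.359 ]
cL tool [ -0.8096 -10.2765]
cR tool [-0.7763  9.609 ]
pfar tool [11.5578 -0.6896]
pL tool [  0.0885 -12.3155]
pR tool [ 0.1315 10.9808]
body end tool [19.2288 -1.0292]
bL tool [ 19.1852 -17.9863]
bR tool [19.2477 15.9226]
```

```bash
python3 - <<'E'
from h import *
T=np.array(robot.read_tool_pos()); R=np.array(robot.read_orientation())
P=T+R@[0.8,-0.5,0]
robot.line_to(P,feed=50)
P[2]=70.0
hit=robot.line_to(P,feed=30,threshold=5)
print(hit,robot.read_tool_pos(),P,robot.read_contact_force(),robot.read_wrist_torque(),robot.read_time_s())
E
```

```text
True [ 544.0248 -185.0566   70.5736] [ 544.3977 -185.2596   70.    ] [-0.2178  0.3758  5.1894] [ 0.1112  0.1236 -0.013 ] 11.725
```

```bash
python3 - <<'E'
from h import *
R=np.array(robot.read_orientation()); T=np.array(robot.read_tool_pos())
robot.set_gripper(0.45); 
robot.line_to([T[0],T[1],135],feed=100)
R=down(np.radians(-65.7)); C=np.array([502.1,-204.6])
robot.set_gripper(0.95)
robot.line_to([*C,135],feed=100,orientation=R)
im,_=shot("wrist","g1"); print(robot.read_time_s(),robot.read_tool_pos(),robot.read_contact_force())
cv2.imwrite("pics/g1.png",cv2.resize(im[80:330,90:420],None,fx=2.3,fy=2.3,interpolation=cv2.INTER_CUBIC))
E
```

```text
14.0083 [ 502.4614 -204.5664  135.1571] [ 0.9497 -0.2915  0.85  ]
```

View pics/g1.png

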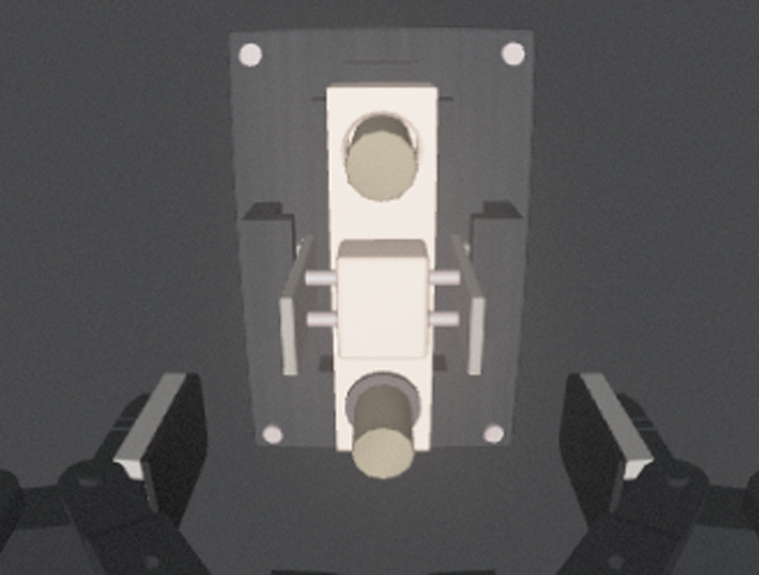

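The core stands in its pocket at (382,165). The paddles (281–297 and 469–485) are centred on column 383, midway between the open fingers. Next: descend, pinch and lift.

```bash
python3 - <<'E'
from h import *
T=np.array(robot.read_tool_pos())
print(robot.line_to([502.1,-204.6,70],feed=70,threshold=6),robot.read_tool_pos(),robot.read_contact_force())
robot.set_gripper(0.0,45); robot.dwell(0.3)
g=robot.read_finger_gap(); print("gap",g,g*85,robot.read_finger_force(),robot.read_contact_force(),robot.read_tool_pos())
if .44<g<.52:
    print(robot.line_to([502.1,-204.6,90],feed=30,threshold=15),robot.read_tool_pos(),robot.read_contact_force())
    im,_=shot("wrist","l1"); cv2.imwrite("pics/l1.png",cv2.resize(im[80:330,90:420],None,fx=2.3,fy=2.3,interpolation=cv2.INTER_CUBIC))
print(robot.read_finger_gap(),robot.read_time_s())
E
```

```text
False [ 502.3921 -204.832    70.5513] [ 0.9249 -0.9375 -0.8353]
gap 0.4318950426193238 36.711078622642525 45.69836497306824 [-6.1764  6.0229 17.6533] [ 502.4811 -204.5104   72.0855]
0.4318950426193238 15.875
```

```bash
python3 - <<'E'
from h import *
im,c=shot("wrist","l0"); cv2.imwrite("pics/l0.png",cv2.resize(im[100:320,130:380],None,fx=2.7,fy=2.7,interpolation=cv2.INTER_CUBIC))
print(robot.read_contact_force(),robot.read_wrist_torque(),robot.read_time_s())
E
```

```text
[-5.6955  6.0889 17.8948] [1.2482 1.3538 0.1164] 15.925
```

View pics/l0.png

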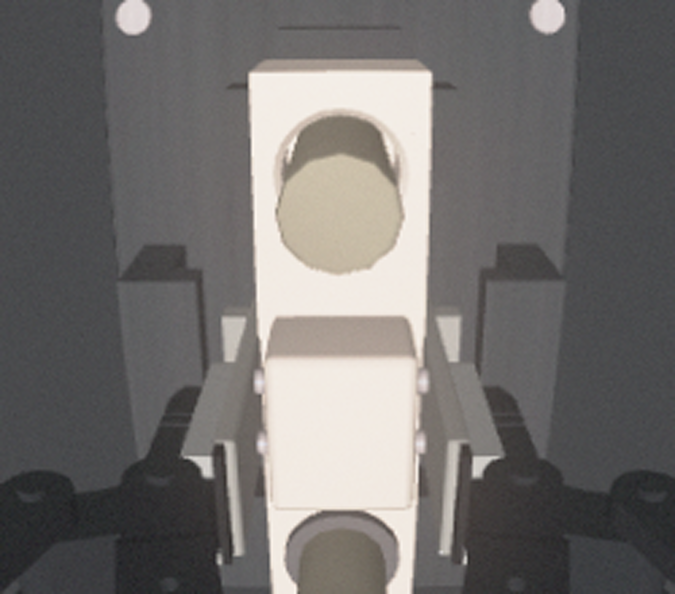

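The pads clasp both paddles evenly, with the pins almost vanished into the block. The core still stands at (340,210). I'll check the pressed width by ray casting, then lift.

```bash
python3 - <<'E'
from h import *
im,c=load("l0")
f=lambda x,y:((x+.5)/2.7-.5+130,(y+.5)/2.7-.5+100)
for n,a,b,z in [("paddle near top outer",(229,555),(457,555),82),("paddle near top inner",(243,555),(441,555),82),("block",(266,430),(415,430),56)]:
    print(n,np.linalg.norm(plane(c,f(*a),z)-plane(c,f(*b),z)))
print(robot.line_to([502.1,-204.6,90],feed=30,threshold=30),robot.read_tool_pos(),robot.read_contact_force(),robot.read_finger_gap())
im,_=shot("wrist","l1"); cv2.imwrite("pics/l1.png",cv2.resize(im[100:320,130:380],None,fx=2.7,fy=2.7,interpolation=cv2.INTER_CUBIC))
print(robot.read_time_s())
E
```

```text
paddle near top outer 38.87563106288937
paddle near top inner 33.691007034295716
block 28.588984656507975
False [ 501.9964 -204.517    89.8004] [ 0.2033  0.6865 -3.0303] 0.42363270563101457
16.7917
```

View pics/l1.png

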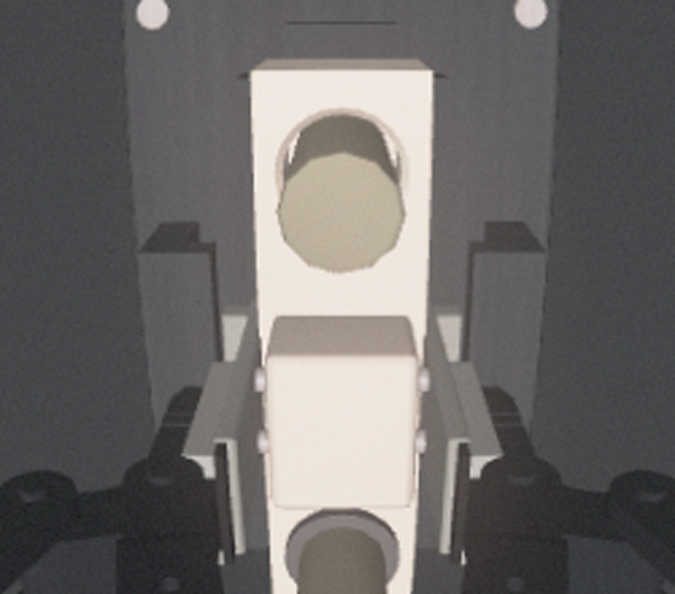

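The cassette came up with the gripper: it is unchanged in view, the dock has receded, and the force is about its weight. Lifting on; I'll compare the cassette's image region numerically.

```bash
python3 - <<'E'
from h import *
from meas import blob
robot.line_to([502.1,-204.6,195],feed=60); robot.dwell(0.5)
b,_=shot("wrist","l2"); a=load("l1")[0]
for im in(a,b): print(blob(im,(215,140,85,65)))
W=lambda i:cv2.cvtColor(i[120:290,220:295],6).astype(np.float32)
print(cv2.phaseCorrelate(W(a),W(b)))
print(robot.read_tool_pos(),robot.read_orientation()[2],robot.read_contact_force(),robot.read_finger_gap(),robot.read_finger_force(),robot.read_time_s())
E
```

```text
(array([255.9201, 175.1306]), array([  50,   62, 1914], dtype=int32))
(array([256.0825, 175.0815]), array([  49,   62, 1915], dtype=int32))
((0.5535088382326379, 0.010959614505750892), 0.9947930232860424)
[ 502.0937 -204.5964  194.9957] [ 0. -0. -1.] [-0.5961 -0.4554 -2.7123] 0.426611654481301 45.44305622577667 19.2417
```

Everything is stable: the core hasn't moved in its pocket, the grip is level, and the underside is about 13 cm up.

```bash
python3 -c "
from rig import robot
print(robot.hand_in())"
```

```text
the job is handed in; nothing more can be done
None
```

The job is handed in after about 19 s of robot time: the core stands in its pocket, and the cassette is held level by its pinched catches with its underside about 13 cm above the bench.

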